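# Ready the desoldering pump over the bad joint

### The job

Pull the desoldering pump out of its sprung sleeve on the soldering stand, turn it upright with its nozzle pointing straight down, and hold it still, poised about a finger's breadth (15 to 20 mm) above the fat solder blob that the red arrow sticker marks on the circuit board, ready for a colleague to melt the joint. The pump must not touch the board, the reel, bottle and dish stay where they are, and you finish while still holding the pump there in the air.

Things in the scene. Friction and masses are not known exactly. Their poses are not given: they have to be found in the camera images.
- stand: Soldering stand, fixed: dark steel base 140 x 130 x 10 mm, origin at the centre of its underside, z up. It carries the inclined sleeve (sleeve). On the base: a grey tip-cleaner cup with brass turnings, 42 mm wide, top 45 mm above the bench, on the +y side; a low black block with white spare nozzles on the -y side.
- sleeve: Steel sleeve of the stand holding the pump: 33 mm outside, 25 mm bore, 52 mm long, open ends. Origin: centre of its mouth, 95 mm above the bench. z axis: out of the mouth, the draw direction, 45 degrees from vertical, leaning roughly to the robot. Spring noses grip a groove of the pump: pulling along z takes about 10 N over the first 5 mm, a light drag for 20 mm, then it is free.
- pump: Desoldering pump, straight, round, 182 mm long, 75 g. Origin at the nozzle tip, z along it to the knob (at the start up the sleeve's z). From the tip: white nozzle to 24 mm, black front to 78, black flange 30 mm wide 78 to 84 (rests on the sleeve's mouth), silver barrel 20 mm in diameter 84 to 158, black end 20 mm to 168, orange knob 18 mm wide 172 to 182. Loose, the tip clears the mouth after 78 mm.
- pump_grip (a point): Grasp place on the pump: on its axis in the upper silver barrel (20 mm in diameter), 148 mm from the nozzle tip and 34 mm from the end of the knob. Axes as pump. A small orange release button stands 2.5 mm proud of the barrel 45 mm nearer the nozzle, on the side towards the stand's -x as stored.
- pump_nozzle (a point): Centre of the pump's white nozzle tip (6 mm wide), its front end, 148 mm from pump_grip along the pump's axis; axes as pump.
- board: Green circuit board 100 x 140 mm, 3 mm thick, solder side up, in a fixed board holder; origin on the bench under its centre, z up, x along the short side. Its upper face is 60 mm above the bench; aluminium rails 10 mm wide along x, 72 mm either side of the centre, rise 2.5 mm above it. It carries four groups of small silver joints; one has the bad joint.
- fault: The group of joints with the bad joint and its red arrow sticker, part of the board; origin as bad_joint.
- bad_joint (a point): The joint to be cleared, a fat silver blob of solder 10 mm wide and 3.2 mm high in the middle of one of the four groups of joints, with a flat red arrow sticker (about 22 mm long) pointing at it. This point is the centre of the blob's foot, on the board's upper face, z up.
- reel_mid (a point): Centre (half-way up) of the solder reel, blue and silver, 56 mm in diameter, 42 mm high, standing flat on the bench. Leave it alone.
- bottle_mid (a point): Centre (half-way up) of a white bottle with a red cap, 42 mm in diameter, 105 mm high. Leave it alone.
- dish_mid (a point): Centre (half-way up) of a steel dish for small parts, 72 mm in diameter, 22 mm high. Leave it alone.
Mind the look-alikes: they are no part of the job. There is more than one size of the pump; the one meant has the size given above.

How it is judged:
By the outcome, as a careful person would: the job done as asked, in the order asked, and still so for the second after the job is handed in, while the arm keeps its last pose, push and grip.
It also fails if it takes over 38 s, if anything falls off the work surface, if the arm or the gripper's body presses on something with over 40 N, if the wrist force passes 120 N, or if a joint passes its speed limit or range.

### The arm

A 7-joint arm with a two-finger parallel gripper is mounted at the origin on the work surface. World frame = base frame: x ahead of the robot, y to its left, z up, the work surface at z = 0. Lengths are in m, angles in rad, forces in N, time in s.
With the tool pointing down it reaches from about 0.4 to 0.875 m from the base axis. Payload 19.3 kg.
Tool frame: the origin (TCP) lies midway between the tips of the shut fingers; the grasp point (between the pads) lies bot.grip_point_offset behind it (bot.grip_point_offset is the distance from the TCP to the grasp point, in m); z points along the fingers, y is the direction in which the jaws open and shut (so a half turn about z gives the same grasp; the last joint's range is limited). The gripper opens to 85 mm and grips with 20 to 120 N. Pads are 22 mm wide; open, the fingers measure 114 mm over their backs; the gripper's body (76 mm by 85 mm) begins 54 mm behind the grasp point. The pads swing forward as they close: fully open they stand 13 mm farther back than shut.
Start: joints at [1.114, 0.521, -0.036, 1.599, 0.021, 1.021, -0.113], TCP at [0.236, -0.579, 0.231] pointing down, gripper open.
Joint ranges: [-2.91, 2.91], [-0.3, 2.13], [-1.5, 1.42], [0.17, 2.43], [-1.26, 4.41], [0.16, 1.93], [-2.52, 2.52]. Speed limits (rad/s): [1.89, 1.89, 2.39, 2.39, 3.01, 3.01, 3.01].

### API

Orientations are given as [roll, pitch, yaw] about the fixed x, y, z axes, in that order (R = Rz(yaw) Ry(pitch) Rx(roll)).
In Python, from workcell import bot gives the robot as it stands.
- The arm moves only by the tool servo_tool, never from a script. Its argument "rows" is a list that holds one entry, the list of rows, each a list of 6 numbers: the shift along the tool's x, y, z in cm, then the turn, a rotation vector about the tool's x, y, z in degrees. A call has 1 to 5 rows; each row shifts and turns the commanded pose from where the row before left it, along the tool's axes as they then stand; what a row does not reach is not made up. A row lasts 1/8 s, in which the tool goes at most 62.5 mm and 10.7 degrees, less where a joint would pass 70% of its speed; a pose out of reach is approached as far as the arm can. A call is refused whole if a number of a shift passes 6.25 or a number of a turn 10.7, either way. A call with a gripper value outside its range is refused whole. "grip" is the opening, from -1 (shut) to 1 (fully open), so that 0 is half open, set as the call begins (left out, the last holds). The fingers move at their own pace and stop on an object; "squeeze" is the grip in N (left out, the last holds). Time passes only in rows, so rows that do not move let the fingers close. It gives the time, the measured TCP pose, the force and the opening at its end, in the units of the state.
- bot.observe(): the state, without advancing time (a new reading comes with each control period).
- bot.grab_frame(name): name is "side" or "top"; returns a dict with "image" (480x640x3 uint8, red, green, blue), "K" (3x3 intrinsics, pixels), "R" (3x3) and "t" (3): a world point X has camera coordinates R X + t. Camera axes: x right, y down, z forward; pixel columns grow to the right and rows downward; lengths in m; the calibration is good to about 2 mm. A picture is of the moment at which its call begins. There is no depth.
- bot.job_done(): hands the job in, once; it reports no verdict.
The state is a dict: "clock": time; "qpos": joint angles; "qd": joint speeds; "joint_efforts": joint torques, N m; "position": TCP position; "tool_rot": TCP orientation; "force": force on the tool from outside, world axes, zero at the start; "moment": the same for the moment, N m; "grip_width": finger opening in m.
Only numpy, scipy, OpenCV 4.12 (cv2) and the standard library are available. Lean on these libraries where they do the work, as an engineer would, in place of code of your own. Each camera call takes 0.05 s, during which the arm holds its last target.

## Working session

There is one attempt and no reset: what is moved stays moved. The work goes in short steps, Python scripts to look and compute and a tool call to move; the robot and the scene stay as the last step left them, time stands still between calls to the robot, and variables do not carry over. Pictures are saved under pics/ and viewed, and the job is handed in when it is done.

Besides the shell and the picture viewer there is one more tool, called after "Request:" as a command line: name --argument value ..., lists and objects as JSON in quotes. servo_tool: Moves the arm, as the interface text tells. Its arguments: {"type":"object","properties":{"rows":{"type":"array"},"grip":{"type":"number"},"squeeze":{"type":"number"}},"required":["rows"]}

```bash
ls; mkdir -p pics; python3 - <<'E'
from workcell import bot
import cv2,pickle
print(bot.observe()); print(bot.grip_point_offset)
for n in("side","top"):
    f=bot.grab_frame(n); cv2.imwrite(f"pics/{n}0.png",f["image"][:,:,::-1]); pickle.dump(f,open(f"{n}0.pkl","wb")); print(n,f["K"],f["R"],f["t"])
E
```

```text
pics
{'clock': 0.0, 'qpos': array([ 1.11380774,  0.52201927, -0.03633704,  1.60002641,  0.02120116,
        1.02111468, -0.11283305]), 'qd': array([ 1.53968861e-03,  8.77313869e-04, -3.90557670e-05,  3.88751259e-04,
       -1.01800227e-03, -7.05412607e-04,  4.58278169e-04]), 'joint_efforts': array([-2.20046513e-04, -9.27111769e+01,  1.98063187e+00, -3.69933450e+01,
        1.79886434e-02,  8.05425108e-03,  5.67776840e-05]), 'position': array([ 0.23559468, -0.57851099,  0.23071577]), 'tool_rot': array([-3.14041288e+00,  8.21254844e-05,  3.86754920e-01]), 'force': array([-0.3198048 , -0.0672968 , -0.29051389]), 'moment': array([-0.06463198,  0.01971265, -0.03046743]), 'grip_width': 0.08563114878487846}
0.0187
side [[466.73336689   0.         313.49219852]
 [  0.         466.73336689 239.97924716]
 [  0.           0.           1.        ]] [[-0.71499249 -0.69913127 -0.00109762]
 [-0.44761445  0.45897439 -0.76745281]
 [ 0.53705403 -0.54823169 -0.6411045 ]] [0.37115574 0.37332297 0.79744538]
top [[531.72989946   0.         316.37977941]
 [  0.         531.72989946 251.88973671]
 [  0.           0.           1.        ]] [[ 0.02318215 -0.99952302  0.02040384]
 [-0.99841506 -0.02419374 -0.05081371]
 [ 0.05128312 -0.01919353 -0.9984997 ]] [-0.0718863   0.54941367  1.27348435]
```

View pics/side0.png

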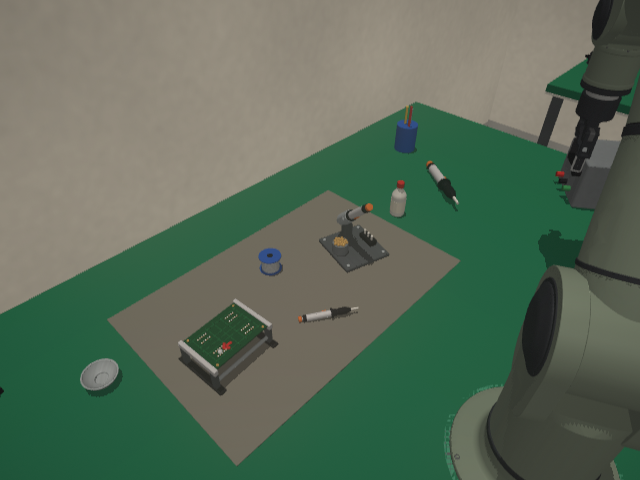

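View pics/top0.png

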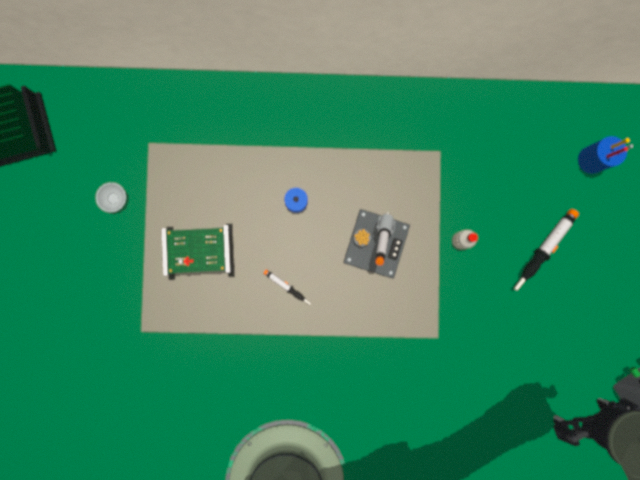

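Three pumps are visible in the top view: a small loose one at (288,288), a large loose one at (547,250), and the one in the stand's sleeve at (382,245). The task asks for the one in the sleeve. The red arrow is at about (185,262) on the board. I'll confirm both with enlarged crops.

```bash
python3 - <<'E'
import cv2,numpy as np
s=cv2.imread("pics/side0.png");t=cv2.imread("pics/top0.png")
r=lambda im,x,y,w,h,k:cv2.resize(im[y:y+h,x:x+w],None,fx=k,fy=k,interpolation=cv2.INTER_CUBIC)
a=np.hstack([r(t,340,200,80,80,5),r(s,310,190,80,80,5)])
cv2.imwrite("pics/c_stand.png",a)
a=np.hstack([r(t,157,212,80,80,5),r(s,175,295,100,100,4)])
cv2.imwrite("pics/c_board.png",a)
E
```

```text
(no output)
```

View pics/c_stand.png

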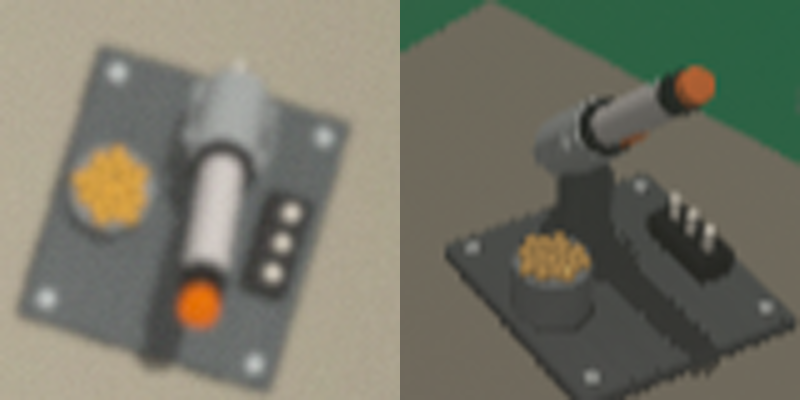

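View pics/c_board.png

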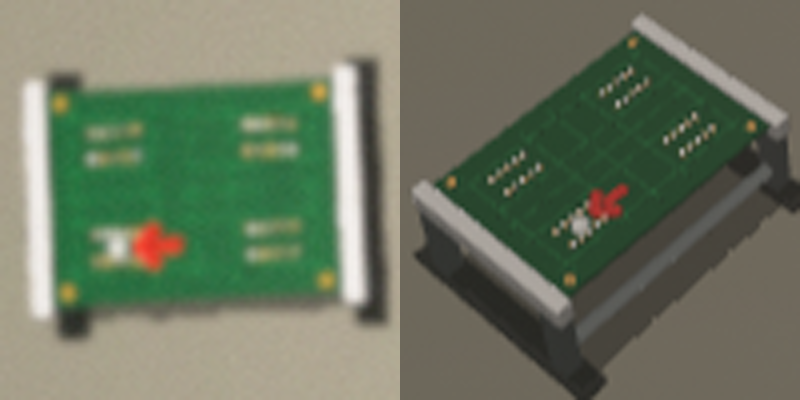

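The crops confirm that the sleeve pump has the black flange on the mouth, a silver barrel and an orange knob. The bad joint is the fat blob in the lower-left group: top image about (180.5,261), side image about (220,350). Next I'll fit the poses.

```bash
cat > h.py <<'E'
import numpy as np,cv2,pickle
from scipy.optimize import least_squares
def proj(f,X):
    c=np.atleast_2d(X)@f["R"].T+f["t"]; p=c@f["K"].T; return p[:,:2]/p[:,2:]
def tri(fs,uv):
    r=lambda X:np.concatenate([proj(f,X)[0]-u for f,u in zip(fs,uv)])
    s=least_squares(r,[.5,0,.1]); return s.x,s.fun
def onplane(f,uv,z):
    d=f["R"].T@np.linalg.solve(f["K"],[uv[0],uv[1],1]); c=-f["R"].T@f["t"]
    return c+d*(z-c[2])/d[2]
E
python3 - <<'E'
from h import *
F={n:pickle.load(open(n+"0.pkl","rb")) for n in("side","top")}
S,T=F["side"],F["top"]
roi={"top":(340,200,420,280),"side":(310,190,390,270)}
kn={}
for n in F:
    im=F[n]["image"].astype(int); x0,y0,x1,y1=roi[n]
    R,G,B=im[...,0],im[...,1],im[...,2]
    m=((R-B>70)&(R-G>50)); mm=np.zeros_like(m); mm[y0:y1,x0:x1]=m[y0:y1,x0:x1]
    k,l,st,ce=cv2.connectedComponentsWithStats(mm.astype(np.uint8))
    print(n,[(st[i,4],ce[i].round(1),st[i,:4]) for i in range(1,k) if st[i,4]>2])
# board blob
roi={"top":(170,250,195,272),"side":(205,340,240,360)}
for n,(x0,y0,x1,y1) in roi.items():
    im=F[n]["image"][y0:y1,x0:x1].astype(int); mn=im.min(2); 
    print(n); print(mn)
print("blob tri",tri([S,T],[(220,350.3),(180.2,261)]), onplane(T,(180.2,261),.0615),onplane(S,(220,350.3),.0615))
E
```

```text
side [(np.int32(37), array([368.8, 206.7]), array([365, 204,   8,   7], dtype=int32))]
top [(np.int32(84), array([362. , 237.2]), array([356, 231,  12,  12], dtype=int32)), (np.int32(69), array([379.3, 260.6]), array([375, 256,   9,  10], dtype=int32))]
top
[[ 39  42  38  44  40  41  41  42  39  42  44  40  46  42  43  45  43  43
   41  42  45  42  43  46  44]
 [ 41  42  44  41  41  38  42  42  39  41  42  40  41  42  46  42  46  42
   42  41  43  42  42  48  42]
 [ 40  40  43  40  42  36  41  43  44  46  38  45  42  46  42  39  44  46
   48  47  47  46  48  46  48]
 [ 42  41  41  43  43  41  39  39  42  45  47  45  42  39  47  42  43  42
   47  44  45  47  47  44  42]
 [ 40  43  41  36  41  44  42  43  39  40  45  44  37  43  41  40  45  49
   47  46  41  43  47  47  44]
 [ 41  38  41  41  44  41  43  44  40  40  49  43  48  45  50  50  69  69
   68  54  44  47  46  42  45]
 [ 36  41  39  41  45  47  54  56  58  62  63  60  63  67  64  62  63  61
   61  65  51  42  43  45  44]
 [ 37  42  42  45  53  74  92  99 109 108 109  98  96  84  76  67  59  51
   54  57  62  56  53  45  46]
 [
[... 3860 characters left out ...]
 42  41
   40  39  39  40  40  40  40  40  40  45  55  60  60  60  60  60  60]
 [ 39  40  40  39  40  41  41  42  41  40  40  40  50  55  41  41  40  39
   40  41  41  40  40  39  39  39  43  55  60  60  60  60  60  60  61]
 [ 40  40  40  39  39  40  40  41  42  42  40  40  40  41  42  42  40  40
   40  41  40  40  41  40  38  47  54  60  60  60  60  61  60  60  68]
 [ 65  39  40  40  40  39  38  40  40  42  41  41  41  42  42  39  40  41
   39  41  41  40  40  41  49  58  60  60  60  59  60  60  61  73  80]]
blob tri (array([0.51930805, 0.25706475, 0.06137947]), array([-0.23104806, -0.02413152,  0.20329785,  0.19382709])) [0.51974317 0.25752192 0.0615    ] [0.51886077 0.25683296 0.0615    ]
```

```bash
cat >> h.py <<'E'
def circ(c,u,s,r,n=40):
    u=u/np.linalg.norm(u); a=np.cross(u,[0,1,0.1]);a/=np.linalg.norm(a);b=np.cross(u,a)
    t=np.linspace(0,2*np.pi,n,endpoint=False)[:,None]
    return c+u*s+r*(np.cos(t)*a+np.sin(t)*b)
def hull(f,tip,u,s0,s1,r):
    p=np.vstack([proj(f,circ(tip,u,s0,r)),proj(f,circ(tip,u,s1,r))]).astype(np.float32)
    return cv2.convexHull(p)
def hc(h):
    m=cv2.moments(h); return np.array([m["m10"]/m["m00"],m["m01"]/m["m00"]])
def pumpaxis(p):
    m=np.array([p[0],p[1],.095]); u=np.array([np.cos(p[2])*np.sqrt(.5),np.sin(p[2])*np.sqrt(.5),np.sqrt(.5)])
    return m-.078*u,u
SEGS=[(0,24,3),(24,78,6),(78,84,15),(84,158,10),(158,168,10),(172,182,9)]
def overlay(im,f,tip,u,k,x0,y0,w,h,segs=SEGS[2:]):
    o=cv2.resize(im[y0:y0+h,x0:x0+w],None,fx=k,fy=k,interpolation=cv2.INTER_CUBIC).copy()
    for s0,s1,r in segs:
        q=(hull(f,tip,u,s0/1e3,s1/1e3,r/1e3).reshape(-1,2)-[x0,y0]+.5)*k-.5
        cv2.polylines(o,[np.round(q).astype(np.int32)],True,(255,0,255),1)
    return o
E
python3 - <<'E'
from h import *
F={n:pickle.load(open(n+"0.pkl","rb")) for n in("side","top")}
roi={"top":(370,250,390,270),"side":(360,198,380,216)}
obs={}
for n,(x0,y0,x1,y1) in roi.items():
    im=F[n]["image"].astype(float)[y0:y1,x0:x1]
    w=np.clip(im[...,0]-im[...,2]-30,0,None); 
    w[w<0.25*w.max()]=0
    yy,xx=np.mgrid[y0:y1,x0:x1]; obs[n]=np.array([(w*xx).sum(),(w*yy).sum()])/w.sum(); print(n,obs[n],(w>0).sum())
fl={"side":np.array([349.3,214.6]),"top":np.array([383.7,231.5])}
def res(p,wf=.4):
    tip,u=pumpaxis(p); r=[]
    for n in F:
        r+=list(hc(hull(F[n],tip,u,.172,.182,.009))-obs[n]); r+=list(wf*(proj(F[n],tip+.081*u)[0]-fl[n]))
    return np.array(r)
s=least_squares(res,[.5,-.15,2.9]); print(s.x,s.fun.round(2))
tip,u=pumpaxis(s.x); print("axis",u,"grip",tip+.148*u)
np.save("pump.npy",s.x)
a=np.hstack([overlay(np.ascontiguousarray(F["top"]["image"][:,:,::-1]),F["top"],tip,u,8,360,215,48,60),overlay(np.ascontiguousarray(F["side"]["image"][:,:,::-1]),F["side"],tip,u,8,330,190,50,60)])
cv2.imwrite("pics/ov.png",a)
E
```

```text
top [379.34996598 260.50657746] 67
side [368.77535014 206.56078431] 49
[ 0.49662151 -0.14687824 -0.84558756] [ -3.16  -4.13   6.13  11.48   3.81  -6.91 -11.03  17.13]
axis [ 0.46901805 -0.52917111  0.70710678] grip [ 0.52945277 -0.18392022  0.14449747]
```

View pics/ov.png

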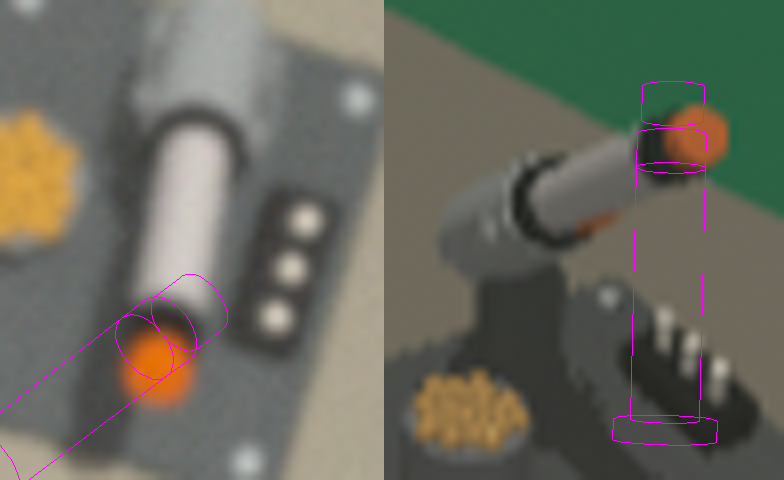

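```bash
cat > fit.py <<'E'
from h import *
F={n:pickle.load(open(n+"0.pkl","rb")) for n in("side","top")}
obs={"top":np.array([379.35,260.51]),"side":np.array([368.78,206.56])}
fl={"side":np.array([348.9,214.9]),"top":np.array([384,231.3])}
def res(p,wf=.5):
    tip,u=pumpaxis(p); r=[]
    for n in F:
        r+=list(hc(hull(F[n],tip,u,.172,.182,.009))-obs[n]); r+=list(wf*(proj(F[n],tip+.081*u)[0]-fl[n]))
    return np.array(r)
s=min((least_squares(res,[.53,-.15,y],diff_step=1e-3) for y in(2.6,3.1,3.6)),key=lambda s:s.cost); print(s.x,s.fun.round(2))
tip,u=pumpaxis(s.x); print("axis",u,"grip",tip+.148*u)
np.save("pump.npy",s.x)
a=np.hstack([overlay(np.ascontiguousarray(F["top"]["image"][:,:,::-1]),F["top"],tip,u,8,360,215,48,60),overlay(np.ascontiguousarray(F["side"]["image"][:,:,::-1]),F["side"],tip,u,8,330,190,50,60)])
cv2.imwrite("pics/ov2.png",a)
E
python3 fit.py
```

```text
[ 0.59645663 -0.20816168  2.90532781] [-0.32 -0.21  0.52  0.04  0.22 -0.17 -0.56  0.65]
axis [-0.68746269  0.16551452  0.70710678] grip [ 0.54833424 -0.19657566  0.14449747]
```

View pics/ov2.png

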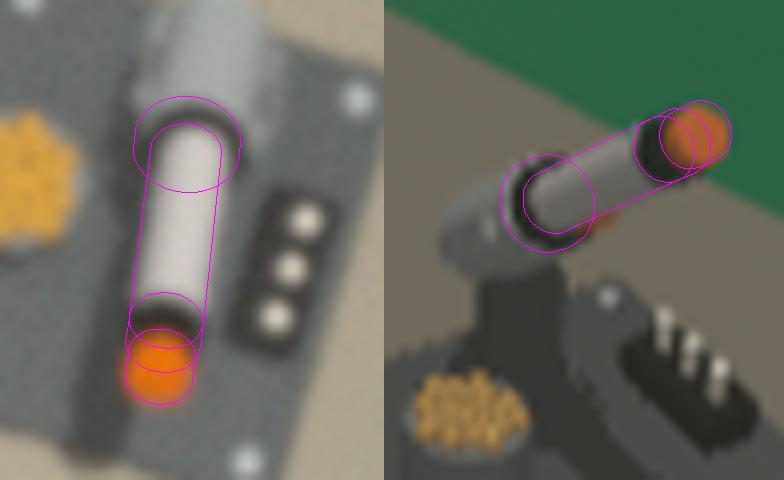

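```bash
sed -i 's/348.9,214.9/349.5,214.7/; s/384,231.3/384.7,231.2/; s/wf=.5/wf=.7/' fit.py; python3 fit.py; python3 - <<'E'
from h import *
F={n:pickle.load(open(n+"0.pkl","rb")) for n in("side","top")}
T=F["top"]
c=[(100,45),(350,122),(268,390),(18,315)]
P=[onplane(T,((x+.5)/5-.5+340,(y+.5)/5-.5+200),.01) for x,y in c]; P=np.array(P); print(P.round(4),P.mean(0))
for a,b in((3,0),(2,1)): d=P[b]-P[a]; print(np.linalg.norm(d),np.arctan2(d[1],d[0])+np.pi)
for a,b in((1,0),(2,3)): d=P[b]-P[a]; print(np.linalg.norm(d),np.arctan2(d[1],d[0])-np.pi/2+np.pi)
# target tool at grasp
from scipy.spatial.transform import Rotation as Ro
E
```

```text
[ 0.59663183 -0.20994232  2.88311943] [-0.43 -0.36  0.59 -0.04  0.35 -0.43 -0.74  0.93]
axis [-0.68361765  0.18073988  0.70710678] grip [ 0.5487786  -0.19729053  0.14449747]
[[ 0.6597 -0.1622  0.01  ]
 [ 0.625  -0.2854  0.01  ]
 [ 0.4931 -0.2472  0.01  ]
 [ 0.5267 -0.1247  0.01  ]] [ 0.57615748 -0.20489515  0.01      ]
0.13819522524322875 2.8673666761854437
0.13732938204782338 2.859933682480159
0.12804369608187688 2.8671109332564244
0.12702568975860348 2.8739550808396515
```

View pics/ov2.png

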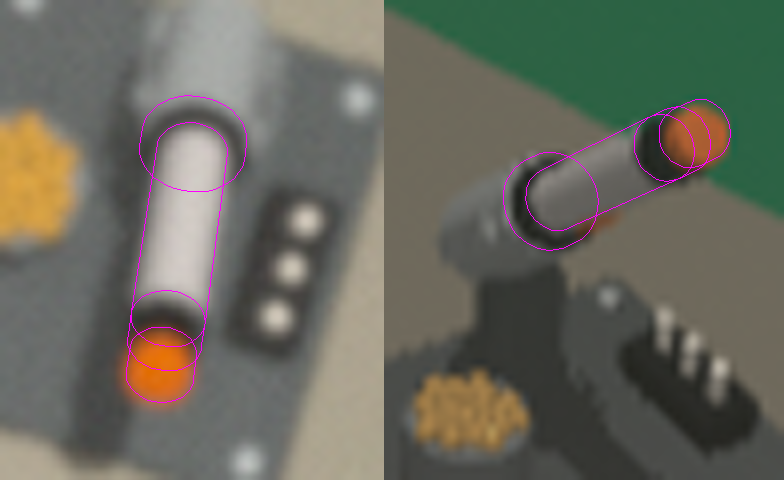

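```bash
cat > plan.py <<'E'
import numpy as np
from scipy.spatial.transform import Rotation as Ro, Slerp
def cur():
    from workcell import bot
    o=bot.observe(); return o["position"],Ro.from_euler("xyz",o["tool_rot"]),o
def Rot(yaw,tilt): # tool down, jaws(y) radial along dir yaw, tilted outwards by tilt rad
    x=np.array([-np.sin(yaw),np.cos(yaw),0]); # tool x horizontal
    z=np.array([np.sin(tilt)*np.cos(yaw),np.sin(tilt)*np.sin(yaw),-np.cos(tilt)])
    return Ro.from_matrix(np.column_stack([x,np.cross(z,x),z]))
def rows(p,R,P1,R1,N,nd=2,na=1):
    sl=Slerp([0,1],Ro.concatenate([R,R1])); out=[]; p0=p.copy()
    for i in range(1,N+1):
        pt=p0+(P1-p0)*i/N; Rt=sl(i/N)
        d=np.round(R.inv().apply(pt-p)*100,nd); w=np.round(np.degrees((R.inv()*Rt).as_rotvec()),na)
        out.append([float(v) for v in np.r_[d,w]]); p=p+R.apply(d/100); R=R*Ro.from_rotvec(np.radians(w))
    for i in range(0,N,5): print("[["+",".join(str(r) for r in out[i:i+5])+"]]")
    print("end",p.round(4),"err mm",((p-P1)*1e3).round(2),"ang",np.degrees((R.inv()*R1).magnitude()).round(2))
psi=2.875-np.pi
grip=np.array([.548,-.197,.1445]); u=-Rot(psi,np.pi/4).as_matrix()[:,2]
E
python3 - <<'E'
from plan import *
p,R,o=cur()
R1=Rot(psi,np.pi/4)
print(R.as_matrix().round(2)); print(R1.as_matrix().round(2),u)
tcp=grip-.0187*u; print(tcp)
rows(p,R,tcp+.10*u,R1,10)
E
```

```text
[[ 0.93  0.38 -0.  ]
 [ 0.38 -0.93  0.  ]
 [-0.   -0.   -1.  ]]
[[ 0.26  0.68  0.68]
 [ 0.96 -0.19 -0.19]
 [ 0.    0.71 -0.71]] [-0.68212763  0.18628445  0.70710678]
[ 0.56075579 -0.20048352  0.1312771 ]
[[[3.88, -2.7, 0.29, -4.2, 2.1, -5.0],[4.08, -2.38, 0.25, -4.2, 2.0, -5.0],[4.28, -2.03, 0.23, -4.1, 2.1, -4.9],[4.42, -1.68, 0.27, -4.2, 2.0, -5.0],[4.54, -1.3, 0.3, -4.2, 2.1, -5.0]]]
[[[4.63, -0.93, 0.4, -4.2, 2.1, -5.0],[4.67, -0.56, 0.51, -4.2, 2.0, -4.9],[4.69, -0.19, 0.65, -4.1, 2.1, -5.0],[4.66, 0.15, 0.81, -4.2, 2.0, -5.0],[4.6, 0.5, 1.01, -4.2, 2.1, -5.0]]]
end [ 0.4926 -0.1819  0.202 ] err mm [ 0.03 -0.01 -0.03] ang 0.03
```

Request:
servo_tool --rows '[[[3.88,-2.7,0.29,-4.2,2.1,-5.0],[4.08,-2.38,0.25,-4.2,2.0,-5.0],[4.28,-2.03,0.23,-4.1,2.1,-4.9],[4.42,-1.68,0.27,-4.2,2.0,-5.0],[4.54,-1.3,0.3,-4.2,2.1,-5.0]]]' --grip 1

```text
clock: 0.72
position: [0.3648, -0.379, 0.2169]
tool_rot: [2.745, -0.092, 0.849]
force: [1.4, -0.4, -0.6]
grip_width: 0.0853
```

Request:
servo_tool --rows '[[[4.63,-0.93,0.4,-4.2,2.1,-5.0],[4.67,-0.56,0.51,-4.2,2.0,-4.9],[4.69,-0.19,0.65,-4.1,2.1,-5.0],[4.66,0.15,0.81,-4.2,2.0,-5.0],[4.6,0.5,1.01,-4.2,2.1,-5.0]]]'

```text
clock: 1.35
position: [0.4015, -0.3112, 0.1955]
tool_rot: [2.639, -0.026, 1.013]
force: [-1.0, -0.9, -0.6]
grip_width: 0.0856
```

```bash
python3 - <<'E'
from plan import *
p,R,o=cur()
print(p,o["qpos"].round(3),o["clock"],o["force"].round(1)); print(R.as_matrix().round(3))
tcp=grip-.0187*u
print("want",tcp+.1*u)
E
```

```text
[ 0.40153779 -0.31121341  0.19550729] [ 1.107  0.272 -0.633  2.317  1.008  0.176 -0.994] 1.35 [-1.  -0.9 -0.6]
[[ 0.529  0.737  0.421]
 [ 0.848 -0.475 -0.236]
 [ 0.026  0.481 -0.876]]
want [ 0.49254302 -0.18185507  0.20198778]
```

The j6 limit (0.16) blocks the full 45° outward tilt. I'll back off to a smaller tilt and identify the kinematics from the state readings, so I can choose a feasible grasp tilt.

```bash
cat >> plan.py <<'E'
import json
def log():
    from workcell import bot
    o=bot.observe(); open("log.jsonl","a").write(json.dumps({k:np.asarray(o[k]).tolist() for k in("qpos","position","tool_rot")})+"\n")
E
python3 - <<'E'
from plan import *
import json
open("log.jsonl","a").write(json.dumps(dict(qpos=[1.11380774,0.52201927,-0.03633704,1.60002641,0.02120116,1.02111468,-0.11283305],position=[0.23559468,-0.57851099,0.23071577],tool_rot=[-3.14041288,8.21254844e-05,0.38675492]))+"\n")
log()
p,R,o=cur()
rows(p,R,np.array([.52,-.19,.26]),Rot(psi,np.radians(15)),5)
E
```

```text
[[[3.34, 1.22, -0.7, 2.8, 1.0, -3.2],[3.29, 1.36, -0.71, 2.8, 0.9, -3.2],[3.21, 1.52, -0.73, 2.7, 1.0, -3.2],[3.14, 1.65, -0.75, 2.8, 1.0, -3.3],[3.05, 1.8, -0.78, 2.8, 1.0, -3.2]]]
end [ 0.52 -0.19  0.26] err mm [ 0.02 -0.05 -0.01] ang 0.05
```

Request:
servo_tool --rows '[[[3.34,1.22,-0.7,2.8,1.0,-3.2],[3.29,1.36,-0.71,2.8,0.9,-3.2],[3.21,1.52,-0.73,2.7,1.0,-3.2],[3.14,1.65,-0.75,2.8,1.0,-3.3],[3.05,1.8,-0.78,2.8,1.0,-3.2]]]'

```text
clock: 1.98
position: [0.5204, -0.1897, 0.2605]
tool_rot: [2.882, -0.001, 1.306]
force: [0.1, -0.7, 0.1]
grip_width: 0.0853
```

```bash
cat > kin.py <<'E'
import numpy as np,json,itertools
from scipy.optimize import least_squares
from scipy.spatial.transform import Rotation as Ro
def fk(q,k,s):
    # k: yaw0,h,a,b,d, toolyaw, e1(x offset after shoulder), e2(elbow off), e3 (wrist off)
    R=Ro.from_euler("z",k[0]); p=np.array([0,0,k[1]])
    R=R*Ro.from_euler("z",s[0]*q[0]); p=p+R.apply([k[6],0,0])
    R=R*Ro.from_euler("y",q[1]); 
    R=R*Ro.from_euler("z",s[2]*q[2]); p=p+R.apply([k[7],0,k[2]])
    R=R*Ro.from_euler("y",q[3]); p=p+R.apply([-k[7],0,0])
    R=R*Ro.from_euler("z",s[4]*q[4]); p=p+R.apply([0,0,k[3]])
    R=R*Ro.from_euler("y",q[5]); p=p+R.apply([k[8],0,0])
    R=R*Ro.from_euler("z",s[6]*q[6]+k[5]); p=p+R.apply([0,0,k[4]])
    return p,R
def load(): return [json.loads(l) for l in open("log.jsonl")]
def fit():
    D=load(); best=[]
    for s0,s2,s4,s6 in itertools.product((1,-1),repeat=4):
        s=[s0,1,s2,1,s4,1,s6]
        def res(k):
            r=[]
            for o in D:
                p,R=fk(o["qpos"],k,s); r+=list(5*(p-o["position"])); r+=list((R.inv()*Ro.from_euler("xyz",o["tool_rot"])).as_rotvec())
            return np.array(r)
        for y0 in np.arange(-3,3.1,1.5):
          for ty in (-1.57,0,1.57,3.1):
            S=least_squares(res,[y0,.35,.42,.4,.3,ty,0,0,0],max_nfev=60); best.append((S.cost,s,S.x,np.abs(S.fun).max()))
    best.sort(key=lambda b:b[0]); return best
if __name__=="__main__":
    from plan import log; log()
    b=fit()
    for x in b[:3]: print(x[0],x[1],x[2].round(4),x[3])
    json.dump([b[0][2].tolist(),b[0][1]],open("kin.json","w"))
    print(load()[-1])
E
python3 kin.py
```

```text
0.0021896446946063314 [-1, 1, -1, 1, -1, 1, -1] [-8.9600e-02  4.0690e-01  5.7290e-01  4.8270e-01  4.0380e-01 -4.7973e+00
  3.6000e-03 -4.8200e-02  1.1000e-02] 0.04317699380236672
0.0021896446946063353 [-1, 1, -1, 1, -1, 1, -1] [-0.0896  0.4069  0.5729  0.4827  0.4038  1.4859  0.0036 -0.0482  0.011 ] 0.04317699476623294
0.0021896446946063418 [-1, 1, -1, 1, -1, 1, -1] [-0.0896  0.4069  0.5729  0.4827  0.4038  1.4859  0.0036 -0.0482  0.011 ] 0.04317699449344626
{'qpos': [1.061517357843851, 0.41195042126629017, -1.0524195548826503, 1.9349359824563968, 0.5679700364459237, 0.8032641798933239, -0.5329414096786701], 'position': [0.5204100156384701, -0.18970323395025138, 0.2605274399976898], 'tool_rot': [2.8821643473090583, -0.0010795124987785787, 1.3057807470783669]}
```

```bash
cat >> plan.py <<'E'
def Rt(yaw,tilt): # tool x inward (radial-), jaws y tangential, tilt outward
    return Rot(yaw,tilt)*Ro.from_euler("z",-np.pi/2)
phi=np.radians(20)
E
python3 - <<'E'
from plan import *
p,R,o=cur(); R1=Rt(psi,phi); print(R1.as_matrix().round(2))
z=R1.as_matrix()[:,2]
rows(p,R,grip+.0187*z-.09*z,R1,10)
E
```

```text
[[-0.91  0.26  0.33]
 [ 0.25  0.96 -0.09]
 [-0.34  0.   -0.94]]
[[[0.0, -0.09, 0.48, -0.4, -0.4, -9.0],[0.02, -0.08, 0.49, -0.4, -0.4, -9.0],[0.04, -0.09, 0.48, -0.4, -0.4, -9.0],[0.05, -0.08, 0.48, -0.4, -0.4, -8.9],[0.07, -0.08, 0.48, -0.4, -0.4, -9.0]]]
[[[0.08, -0.07, 0.48, -0.4, -0.4, -9.0],[0.1, -0.06, 0.48, -0.3, -0.4, -9.0],[0.1, -0.04, 0.48, -0.4, -0.5, -9.0],[0.12, -0.03, 0.48, -0.4, -0.4, -9.0],[0.13, -0.01, 0.47, -0.4, -0.4, -9.0]]]
end [ 0.5244 -0.1905  0.2115] err mm [-0.03  0.05  0.03] ang 0.05
```

Request:
servo_tool --rows '[[[0.0,-0.09,0.48,-0.4,-0.4,-9.0],[0.02,-0.08,0.49,-0.4,-0.4,-9.0],[0.04,-0.09,0.48,-0.4,-0.4,-9.0],[0.05,-0.08,0.48,-0.4,-0.4,-8.9],[0.07,-0.08,0.48,-0.4,-0.4,-9.0]]]'

```text
clock: 2.6
position: [0.5219, -0.1907, 0.2353]
tool_rot: [2.935, 0.227, 2.067]
force: [0.0, -0.3, 0.3]
grip_width: 0.0853
```

```bash
python3 -c "
from plan import *
log(); p,R,o=cur(); print(o['qpos'].round(3))"
```

```text
[ 1.125  0.492 -1.177  1.998  0.798  0.78   0.044]
```

Request:
servo_tool --rows '[[[0.08,-0.07,0.48,-0.4,-0.4,-9.0],[0.1,-0.06,0.48,-0.3,-0.4,-9.0],[0.1,-0.04,0.48,-0.4,-0.5,-9.0],[0.12,-0.03,0.48,-0.4,-0.4,-9.0],[0.13,-0.01,0.47,-0.4,-0.4,-9.0]]]'

```text
clock: 3.22
position: [0.524, -0.1912, 0.2108]
tool_rot: [-3.139, 0.351, 2.88]
force: [-0.1, -0.5, 0.5]
grip_width: 0.0854
```

```bash
cat > kin.py <<'E'
import numpy as np,json,itertools
from scipy.optimize import least_squares
from scipy.spatial.transform import Rotation as Ro
s=[-1,1,-1,1,-1,1,-1]
E=lambda a,x:Ro.from_euler(a,x)
# k: yaw0,h,a,b,d,toolyaw, then x,y offsets after j1,j3(elbow in),j4,j5/6 , q offsets
def fk(q,k):
    q=np.array(q)
    R=E("z",k[0]-q[0]); p=np.array([0,0,k[1]])+R.apply([k[6],k[7],0])
    R=R*E("y",q[1])*E("z",-q[2]); p=p+R.apply([k[8],k[9],k[2]])
    R=R*E("y",q[3]); p=p+R.apply([k[10],k[11],0])
    R=R*E("z",-q[4]); p=p+R.apply([0,0,k[3]])
    R=R*E("y",q[5]); p=p+R.apply([k[12],k[13],0])
    R=R*E("z",-q[6]+k[5]); p=p+R.apply([0,0,k[4]])
    return p,R
def load(): return [json.loads(l) for l in open("log.jsonl")]
if __name__=="__main__":
    from plan import log; log()
    D=load()
    def res(k):
        r=[]
        for o in D:
            p,R=fk(o["qpos"],k); r+=list(5*(p-o["position"])); r+=list((R.inv()*Ro.from_euler("xyz",o["tool_rot"])).as_rotvec())
        return np.array(r+list(.003*k[6:]))
    S=least_squares(res,[0,.35,.5,.45,.35,1.5]+[0]*8)
    print(S.x.round(4)); print(S.fun[:6*len(D)].reshape(-1,6).round(4))
    print(np.array(D[-1]["qpos"]).round(3))
E
python3 kin.py
```

```text
[-0.0000e+00  3.2030e-01  5.2970e-01  4.2070e-01  3.2790e-01  1.5708e+00
  0.0000e+00 -2.1300e-02 -0.0000e+00 -1.8700e-02  0.0000e+00 -1.8700e-02
  0.0000e+00 -4.0000e-04]
[[ 0.  0. -0. -0. -0. -0.]
 [-0.  0. -0.  0.  0.  0.]
 [ 0. -0. -0.  0.  0.  0.]
 [ 0. -0.  0. -0.  0.  0.]
 [ 0. -0.  0. -0. -0.  0.]]
[ 1.191  0.596 -1.289  2.054  1.012  0.778  0.656]
```

The kinematics are identified exactly. Now I'll simulate the rest of the path with joint limits, to check that the tilt choice is feasible through grasp, draw and final pose.

```bash
cat > sim.py <<'E'
from kin import *
from plan import *
K=np.array([0,.3203,.5297,.4207,.3279,np.pi/2,0,-.0213,0,-.0187,0,-.0187,0,-.0004])
lo=np.array([-2.91,-.3,-1.5,.17,-1.26,.16,-2.52]);hi=np.array([2.91,2.13,1.42,2.43,4.41,1.93,2.52])
vm=np.array([1.89,1.89,2.39,2.39,3.01,3.01,3.01])
def step(q,P,R,w=.002):
    def res(x):
        p,r=fk(x,K); return np.r_[10*(p-P),(r.inv()*R).as_rotvec()*2,w*(x-q)]
    S=least_squares(res,np.clip(q,lo+1e-4,hi-1e-4),bounds=(lo,hi),max_nfev=50)
    p,r=fk(S.x,K); return S.x,np.linalg.norm(p-P)*1e3,np.degrees((r.inv()*R).magnitude())
def path(q,wps,verbose=True):
    p,R=fk(q,K); bad=0
    for P1,R1,N in wps:
        sl=Slerp([0,1],Ro.concatenate([R,R1])); p0=p
        mx=0
        for i in range(1,N+1):
            q0=q; q,e,a=step(q,p0+(P1-p0)*i/N,sl(i/N)); bad=max(bad,e,a); mx=max(mx,np.max(np.abs(q-q0)/.125/vm))
        p,R=P1,R1
        if verbose: print(q.round(2),"err",round(e,2),round(a,2),"spd",round(mx,2))
    return q,bad
E
python3 - <<'E'
from sim import *
D=load(); q=np.array(D[2]["qpos"])
for d in D[3:]:
    q,_=path(q,[(np.array(d["position"]),Ro.from_euler("xyz",d["tool_rot"]),5)]); print("act",np.round(d["qpos"],2))
bj=np.array([.5195,.257,.06])
for ph in (10,20,30,35):
    print("PHI",ph)
    q=np.array(D[-1]["qpos"]); t=np.radians(ph); R1=Rt(psi,t); z=R1.as_matrix()[:,2]
    tcp=grip+.0187*z
    wps=[(tcp-.09*z,R1,4),(tcp,R1,5),(tcp+.1*u,R1,10)]
    # final: pump vertical: tool tilt t-45deg about yaw psi2
    for yf in (psi,psi+.35,psi+.7):
        print("yf",yf)
        R2=Rt(yf,t-np.pi/4); z2=R2.as_matrix()[:,2]
        g=np.array([bj[0],bj[1],.080+.148]); 
        w2=[(tcp+.1*u+[-.0,0,.06],R1,3),(g+.0187*z2+[0,0,.06],R2,12),(g+.0187*z2,R2,5)]
        path(q,wps+w2)
E
```

```text
[ 1.13  0.49 -1.18  2.    0.8   0.78  0.04] err 0.0 0.0 spd 0.31
act [ 1.13  0.49 -1.18  2.    0.8   0.78  0.04]
[ 1.19  0.59 -1.29  2.05  1.01  0.78  0.66] err 0.0 0.0 spd 0.34
act [ 1.19  0.6  -1.29  2.05  1.01  0.78  0.66]
PHI 10
yf -0.2665926535897931
[ 1.11  0.69 -1.28  1.87  0.86  1.03  0.81] err 0.0 0.0 spd 0.17
[ 1.02  0.8  -1.15  1.91  1.03  0.92  0.69] err 0.0 0.0 spd 0.1
[ 1.19  0.64 -1.32  2.02  0.87  0.94  0.75] err 0.0 0.0 spd 0.09
[ 1.27  0.58 -1.42  1.95  0.75  1.04  0.85] err 0.0 0.0 spd 0.12
[ 0.2   0.97 -1.21  1.28  0.32  1.68  0.38] err 0.0 0.0 spd 0.43
[ 0.2   1.03 -1.18  1.34  0.37  1.6   0.39] err 0.0 0.0 spd 0.05
yf 0.08340734641020686
[ 1.11  0.69 -1.28  1.87  0.86  1.03  0.81] err 0.0 0.0 spd 0.17
[ 1.02  0.8  -1.15  1.91  1.03  0.92  0.69] err 0.0 0.0 spd 0.1
[ 1.19  0.64 -1.32  2.02  0.87  0.94  0.75] err 0.0 0.0 spd 0.09
[ 1.27  0.58 -1.42  1.95  0.75  1.04  0.85] err 0.0 0.0 spd 0.12
[ 0.09  1.   -1.21  1.2   0.43  1.87  0.63] err 0.0 0.0 spd 0.45
[ 0.09  1.06 -1.19  1.25  0.47  1.78  0.63] err 0.0 0.0 spd 0.05
yf 0.43340734641020684
[ 1.11  0.69 -1.28  
[... 3396 characters left out ...]
-0.09] err 0.0 0.0 spd 0.23
[ 1.28  0.52 -1.31  2.35  1.67  0.55 -0.01] err 0.0 0.0 spd 0.13
[ 1.46  0.4  -1.47  2.28  1.29  0.5   0.34] err 0.0 0.0 spd 0.35
[ 0.21  0.82 -1.3   1.51  0.64  1.51  0.54] err 0.0 0.0 spd 0.51
[ 0.2   0.88 -1.27  1.57  0.7   1.42  0.51] err 0.0 0.0 spd 0.05
yf 0.43340734641020684
[ 1.25  0.53 -1.28  2.31  1.63  0.55  0.04] err 0.0 0.0 spd 0.59
[ 1.1   0.78 -1.17  2.24  1.89  0.71 -0.09] err 0.0 0.0 spd 0.23
[ 1.28  0.52 -1.31  2.35  1.67  0.55 -0.01] err 0.0 0.0 spd 0.13
[ 1.46  0.4  -1.47  2.28  1.29  0.5   0.34] err 0.0 0.0 spd 0.35
[ 0.18  0.83 -1.32  1.5   0.69  1.56  0.85] err 0.0 0.0 spd 0.51
[ 0.17  0.89 -1.28  1.56  0.75  1.48  0.81] err 0.0 0.0 spd 0.05
```

φ = 20° works along the whole path, and the predicted joints match the actual ones. Descending along the tool axis now.

```bash
python3 - <<'E'
from plan import *
p,R,o=cur(); R1=Rt(psi,phi)
z=R1.as_matrix()[:,2]
rows(p,R,grip+.0187*z,R1,5)
E
```

```text
[[[-0.01, 0.02, 1.79, -0.0, 0.0, 0.1],[-0.0, 0.01, 1.79, -0.0, 0.0, 0.0],[-0.01, 0.02, 1.79, -0.0, 0.1, 0.1],[-0.01, 0.01, 1.78, -0.1, -0.0, 0.0],[-0.01, 0.02, 1.79, 0.0, 0.0, 0.1]]]
end [ 0.5541 -0.1987  0.1269] err mm [-0.03  0.03  0.02] ang 0.06
```

Request:
servo_tool --rows '[[[0,0,1.8,0,0,0],[0,0,1.8,0,0,0],[0,0,1.8,0,0,0],[0,0,1.8,0,0,0],[0,0,1.75,0,0,0]]]'

```text
clock: 3.85
position: [0.5538, -0.1994, 0.1262]
tool_rot: [-3.141, 0.35, 2.874]
force: [0.4, 0.4, -0.1]
grip_width: 0.0858
```

```bash
python3 - <<'E'
from h import *
from plan import *
from workcell import bot
p,R,o=cur(); print(p,o["force"],((p-(grip+.0187*R.as_matrix()[:,2]))*1e3).round(1))
tip,u2=pumpaxis(np.load("pump.npy")); 
ims=[]
for n,(x0,y0) in dict(side=(310,150),top=(330,190)).items():
    f=bot.grab_frame(n); im=np.ascontiguousarray(f["image"][:,:,::-1])
    cv2.imwrite(f"pics/{n}1.png",im)
    o=cv2.resize(im[y0:y0+100,x0:x0+80],None,fx=5,fy=5,interpolation=cv2.INTER_CUBIC)
    g=p-.0187*R.as_matrix()[:,2]
    q=(proj(f,g)[0]-[x0,y0])*5; cv2.circle(o,tuple(int(v) for v in q),4,(255,0,255),1)
    ims.append(o)
cv2.imwrite("pics/app.png",np.hstack(ims))
E
```

```text
[ 0.55380456 -0.19944294  0.12623564] [ 0.38556214  0.42726813 -0.05866297] [-0.4 -0.7 -0.7]
```

View pics/app.png

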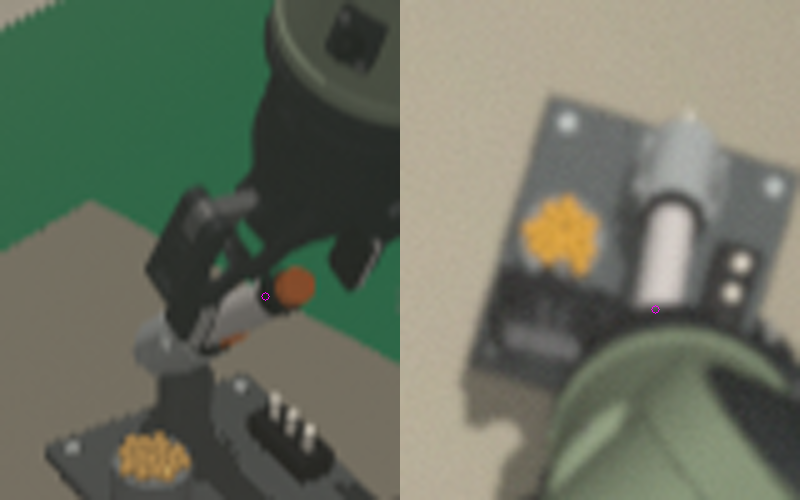

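```bash
python3 - <<'E'
from h import *
f=pickle.load(open("side0.pkl","rb")); im=cv2.imread("pics/side1.png"); 
tip,u=pumpaxis(np.load("pump.npy")); x0,y0=345,190
o=cv2.resize(im[y0:y0+40,x0:x0+40],None,fx=14,fy=14,interpolation=cv2.INTER_CUBIC)
im0=np.ascontiguousarray(f["image"][:,:,::-1]); o2=overlay(im0,f,tip,u,14,x0,y0,18,40)
for s in (.148,.158,.177):
    q=(proj(f,tip+s*u)[0]-[x0,y0]+.5)*14; cv2.circle(o,tuple(int(v) for v in q),4,(255,0,255),1)
cv2.imwrite("pics/z.png",np.hstack([o]))
E
```

```text
(no output)
```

View pics/z.png

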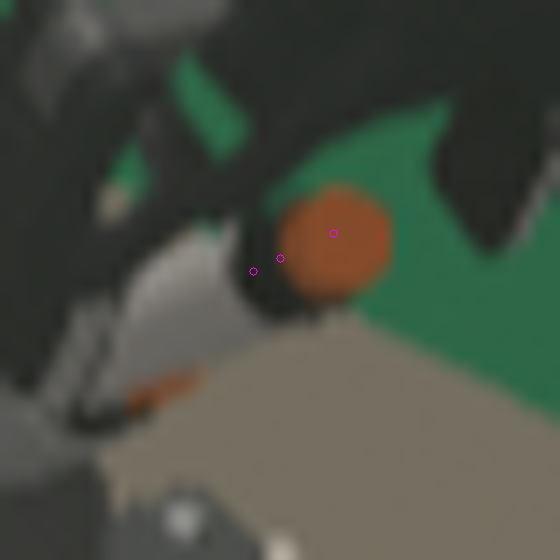

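The pump lies between the jaws with the grip point on its axis (side crop). Closing.

Request:
servo_tool --rows '[[[0,0,0.05,0,0,0],[0,0,0,0,0,0],[0,0,0,0,0,0],[0,0,0,0,0,0],[0,0,0,0,0,0]]]' --grip -1 --squeeze 80

```text
clock: 4.58
position: [0.5539, -0.1995, 0.127]
tool_rot: [-3.14, 0.351, 2.874]
force: [-4.8, 0.9, 8.0]
grip_width: 0.0182
```

Request:
servo_tool --rows '[[[0,0,0,0,0,0],[0,0,0,0,0,0],[0,0,0,0,0,0]]]'

```text
clock: 4.95
position: [0.5539, -0.1994, 0.127]
tool_rot: [-3.14, 0.351, 2.874]
force: [-5.1, 0.2, 7.4]
grip_width: 0.0184
```

```bash
python3 - <<'E'
from plan import *
p,R,o=cur(); print(p,o["force"],o["moment"],o["grip_width"]); print(u, R.inv().apply(u))
E
```

```text
[ 0.55391082 -0.19944419  0.12700329] [-5.14093094  0.15201475  7.38276505] [-0.0191194   0.66667881 -0.11862634] 0.018373868088462093
[-0.68212763  0.18628445  0.70710678] [ 0.42065812 -0.00183469 -0.90721738]
```

Request:
servo_tool --rows '[[[0.08,0,-0.18,0,0,0],[0.13,0,-0.27,0,0,0],[0.17,0,-0.36,0,0,0],[0.21,0,-0.45,0,0,0],[0.25,0,-0.54,0,0,0]]]'

```text
clock: 5.58
position: [0.5405, -0.1958, 0.1408]
tool_rot: [-3.141, 0.351, 2.874]
force: [4.6, -0.5, -4.9]
grip_width: 0.0183
```

```bash
python3 - <<'E'
from plan import *
p,R,o=cur(); print(p,o["force"],o["moment"],o["grip_width"], R.inv().apply(u)); d=p-np.array([.55391,-.19944,.12700]); print(d@u, d-(d@u)*u)
E
```

```text
[ 0.5405283  -0.19577124  0.14083187] [ 4.62234228 -0.5385136  -4.90281124] [-0.14539051 -0.20952068 -0.01280172] 0.018339384883090334 [ 0.42053748 -0.00138577 -0.90727411]
0.019592067727114207 [-1.74084732e-05  1.90622557e-05 -2.18153789e-05]
```

Request:
servo_tool --rows '[[[0.42,0,-0.91,0,0,0],[0.63,0,-1.36,0,0,0],[0.71,0,-1.54,0,0,0],[0.71,0,-1.54,0,0,0],[0.71,0,-1.54,0,0,0]]]'

```text
clock: 6.2
position: [0.4878, -0.1811, 0.1951]
tool_rot: [-3.14, 0.351, 2.875]
force: [0.3, -0.1, 0.5]
grip_width: 0.0183
```

```bash
python3 - <<'E'
from h import *
from plan import *
from workcell import bot
p,R,o=cur(); print(p,o["force"],o["moment"],o["grip_width"],o["qpos"].round(3)); d=p-np.array([.55391,-.19944,.12700]); print(d@u)
ims=[]
for n,(x0,y0) in dict(side=(310,150),top=(330,190)).items():
    f=bot.grab_frame(n); im=np.ascontiguousarray(f["image"][:,:,::-1])
    cv2.imwrite(f"pics/{n}2.png",im)
    g=p-.0187*R.as_matrix()[:,2]
    ims.append(overlay(im,f,g-.148*u,u,5,x0,y0,80,100,SEGS))
cv2.imwrite("pics/drawn.png",np.hstack(ims))
E
```

```text
[ 0.48783351 -0.18112002  0.19507755] [ 0.30623587 -0.13173441  0.46762406] [ 0.10460986  0.51542074 -0.00734723] 0.018288428855063505 [ 1.223  0.553 -1.286  2.155  1.039  0.704  0.593]
0.09662342557498704
```

View pics/drawn.png

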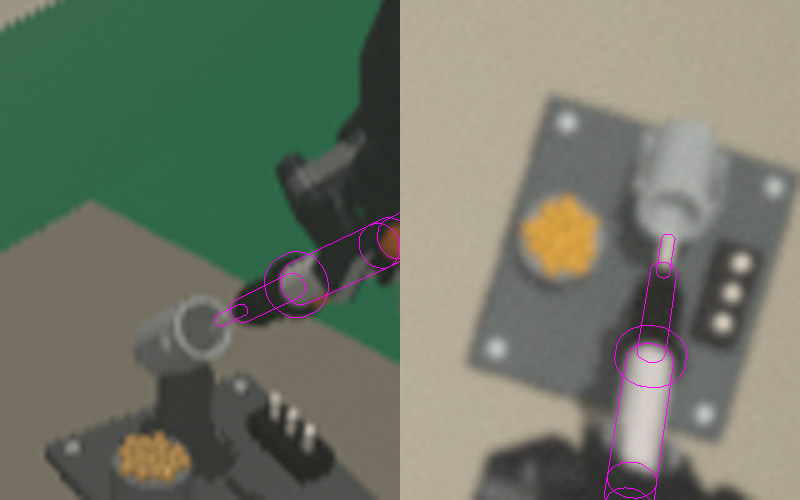

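The pump is fully out: the tip is about 18 mm clear of the mouth and the overlay agrees in both views. Planning lift, transit and uprighting.

```bash
cat > go.py <<'E'
from sim import *
bj=np.array([.5195,.257,.06])
up=np.array([.4207,-.0015,-.9073]) # pump axis in tool frame
def final(yf,dz=0.):
    R2=Rt(yf,phi-np.pi/4); 
    # align the pump axis exactly vertical
    a=R2.apply(up); c=np.cross(a,[0,0,1]); R2=Ro.from_rotvec(c/np.linalg.norm(c)*np.arcsin(np.linalg.norm(c)))*R2
    return bj+[0,0,.020+.148+dz]+.0187*R2.as_matrix()[:,2],R2
E
python3 - <<'E'
from go import *
p,R,o=cur(); q=o["qpos"]
PA=p+.02*u+[0,0,.07]; P2,R2=final(psi+.1,.06); print(R2.as_matrix().round(3),R2.apply(up),P2)
path(q,[(PA,R,4),(P2,R2,16)])
rows(p,R,PA,R,5)
rows(PA,R,P2,R2,15)
E
```

```text
[[-0.895  0.166 -0.415]
 [ 0.151  0.986  0.068]
 [ 0.421 -0.001 -0.907]] [-1.72912166e-07  1.69029595e-07  1.00009201e+00] [0.51173832 0.25827934 0.27103505]
[ 1.44  0.44 -1.5   2.08  0.76  0.8   0.84] err 0.0 0.0 spd 0.24
[ 0.18  0.89 -1.21  1.36  0.43  1.61  0.43] err 0.0 0.0 spd 0.39
[[[-0.31, -0.0, -1.68, 0.0, 0.0, 0.0],[-0.32, -0.01, -1.67, 0.0, 0.0, 0.0],[-0.31, -0.0, -1.68, 0.0, 0.0, 0.0],[-0.32, -0.01, -1.68, 0.0, 0.0, 0.0],[-0.31, -0.0, -1.68, 0.0, 0.0, 0.0]]]
end [ 0.4743 -0.1778  0.2796] err mm [-0.02  0.03  0.03] ang 0.0
[[[0.51, 2.87, -0.14, 0.0, 3.0, -0.4],[0.5, 2.87, -0.1, 0.0, 3.0, -0.4],[0.49, 2.88, -0.09, 0.0, 3.0, -0.4],[0.47, 2.88, -0.06, 0.0, 3.0, -0.4],[0.45, 2.88, -0.03, 0.1, 3.0, -0.4]]]
[[[0.43, 2.89, -0.02, -0.0, 3.0, -0.4],[0.41, 2.89, 0.01, -0.0, 3.0, -0.4],[0.39, 2.89, 0.03, -0.0, 3.0, -0.4],[0.37, 2.89, 0.04, 0.0, 3.0, -0.4],[0.34, 2.9, 0.07, 0.0, 3.0, -0.4]]]
[[[0.32, 2.9, 0.08, 0.0, 3.0, -0.4],[0.3, 2.9, 0.1, 0.0, 3.0, -0.4],[0.27, 2.91, 0.12, 0.0, 3.0, -0.4],[0.24, 2.9, 0.12, 0.1, 3.0, -0.3],[0.23, 2.91, 0.14, -0.0, 3.0, -0.4]]]
end [0.5117 0.2583 0.271 ] err mm [-0.03  0.02  0.01] ang 0.06
```

```bash
python3 - <<'E'
from go import *
p,R,o=cur(); q=o["qpos"]
P2,R2=final(psi+.1,.06)
for dx,dy in((.0,.03),(.0,.06)):
    PA=p+np.array([dx,dy,.05]); path(q,[(PA,R,5),(P2,R2,16)])
PA=p+np.array([0,.06,.05])
rows(p,R,PA,R,5)
E
```

```text
[ 1.28  0.48 -1.41  2.12  0.89  0.78  0.66] err 0.0 0.0 spd 0.09
[ 0.19  0.9  -1.23  1.36  0.44  1.62  0.42] err 0.0 0.0 spd 0.33
[ 1.22  0.45 -1.41  2.14  0.89  0.77  0.59] err 0.0 0.0 spd 0.09
[ 0.19  0.9  -1.23  1.36  0.45  1.62  0.41] err 0.0 0.0 spd 0.31
[[[-0.05, 1.15, -1.05, 0.0, 0.0, 0.0],[-0.04, 1.16, -1.05, 0.0, 0.0, 0.0],[-0.05, 1.15, -1.05, 0.0, 0.0, 0.0],[-0.05, 1.16, -1.05, 0.0, 0.0, 0.0],[-0.05, 1.15, -1.05, 0.0, 0.0, 0.0]]]
end [ 0.488  -0.1216  0.2454] err mm [ 0.03 -0.05 -0.03] ang 0.0
```

Request:
servo_tool --rows '[[[-0.05,0.6,-1.05,0,0,0],[-0.05,1.15,-1.05,0,0,0],[-0.05,1.15,-1.05,0,0,0],[-0.05,1.3,-1.05,0,0,0],[-0.05,1.5,-1.05,0,0,0]]]'

```text
clock: 6.92
position: [0.4888, -0.1211, 0.2452]
tool_rot: [-3.141, 0.351, 2.874]
force: [0.2, -0.2, -1.4]
grip_width: 0.0181
```

```bash
python3 - <<'E'
from go import *
p,R,o=cur(); q=o["qpos"]; print(p,q.round(3))
P2,R2=final(psi+.1,.06)
path(q,[(P2,R2,15)])
rows(p,R,P2,R2,15,nd=1)
E
```

```text
[ 0.48882491 -0.12113704  0.24522859] [ 1.209  0.451 -1.404  2.134  0.883  0.769  0.592]
[ 0.19  0.9  -1.23  1.36  0.44  1.62  0.42] err 0.0 0.0 spd 0.33
[[[0.4, 2.5, -0.3, 0.0, 3.0, -0.4],[0.5, 2.5, -0.4, 0.0, 3.0, -0.4],[0.4, 2.4, -0.3, 0.1, 3.0, -0.4],[0.4, 2.5, -0.2, -0.0, 3.0, -0.4],[0.4, 2.5, -0.3, -0.0, 3.0, -0.4]]]
[[[0.5, 2.5, -0.2, 0.0, 3.0, -0.4],[0.4, 2.5, -0.2, 0.0, 3.0, -0.4],[0.4, 2.5, -0.2, 0.0, 3.0, -0.4],[0.4, 2.5, -0.2, 0.1, 3.0, -0.4],[0.4, 2.5, -0.2, -0.0, 3.0, -0.4]]]
[[[0.3, 2.5, -0.1, -0.0, 3.0, -0.3],[0.4, 2.5, -0.1, 0.0, 3.0, -0.4],[0.4, 2.6, -0.1, 0.0, 3.0, -0.4],[0.3, 2.5, -0.1, 0.1, 2.9, -0.4],[0.4, 2.5, -0.1, -0.0, 3.0, -0.4]]]
end [0.5116 0.2584 0.2716] err mm [-0.17  0.16  0.54] ang 0.06
```

Request:
servo_tool --rows '[[[0.4,2.5,-0.3,0.0,3.0,-0.4],[0.5,2.5,-0.4,0.0,3.0,-0.4],[0.4,2.4,-0.3,0.1,3.0,-0.4],[0.4,2.5,-0.2,0,3.0,-0.4],[0.4,2.5,-0.3,0,3.0,-0.4]]]'

```text
clock: 7.55
position: [0.4965, 0.0055, 0.2537]
tool_rot: [-3.131, 0.087, 2.909]
force: [-0.1, -0.3, -0.9]
grip_width: 0.0183
```

Request:
servo_tool --rows '[[[0.5,2.5,-0.2,0.0,3.0,-0.4],[0.4,2.5,-0.2,0.0,3.0,-0.4],[0.4,2.5,-0.2,0.0,3.0,-0.4],[0.4,2.5,-0.2,0.1,3.0,-0.4],[0.4,2.5,-0.2,0,3.0,-0.4]]]'

```text
clock: 8.18
position: [0.5034, 0.1322, 0.2627]
tool_rot: [-3.131, -0.175, 2.942]
force: [0.2, 0.1, -0.9]
grip_width: 0.0181
```

Request:
servo_tool --rows '[[[0.3,2.5,-0.1,0,3.0,-0.3],[0.4,2.5,-0.1,0.0,3.0,-0.4],[0.4,2.6,-0.1,0.0,3.0,-0.4],[0.3,2.5,-0.1,0.1,2.9,-0.4],[0.4,2.5,-0.1,0,3.0,-0.4]]]'

```text
clock: 8.8
position: [0.5112, 0.2589, 0.2715]
tool_rot: [-3.14, -0.435, 2.975]
force: [0.0, -0.7, -0.7]
grip_width: 0.0183
```

```bash
cat > look.py <<'E'
import sys
from h import *
from go import *
from workcell import bot
tag=sys.argv[1]
p,R,o=cur(); print(p.round(4),o["qpos"].round(2),"v",np.abs(o["qd"]).max().round(3),o["force"].round(1),o["moment"].round(2),o["grip_width"],o["clock"])
a=R.apply(up); g=p-.0187*R.as_matrix()[:,2]; print("axis",a,"tip(model)",g-.148*a)
ims=[]
for n,(x0,y0) in dict(side=(180,270),top=(150,210)).items():
    f=bot.grab_frame(n); pickle.dump(f,open(f"{n}_{tag}.pkl","wb")); im=np.ascontiguousarray(f["image"][:,:,::-1])
    cv2.imwrite(f"pics/{n}_{tag}.png",im)
    ims.append(overlay(im,f,g-.148*a,a,5,x0,y0,80,100,SEGS))
cv2.imwrite(f"pics/l_{tag}.png",np.hstack(ims))
E
python3 look.py a
```

```text
[0.5112 0.2589 0.2715] [ 0.19  0.9  -1.22  1.36  0.44  1.62  0.42] v 0.527 [ 0.  -0.7 -0.7] [-0.1  -0.49 -0.  ] 0.018251156192942347 8.8
axis [ 1.22783260e-03 -1.59393972e-04  1.00009124e+00] tip(model) [0.51878981 0.25763976 0.14044701]
```

View pics/l_a.png

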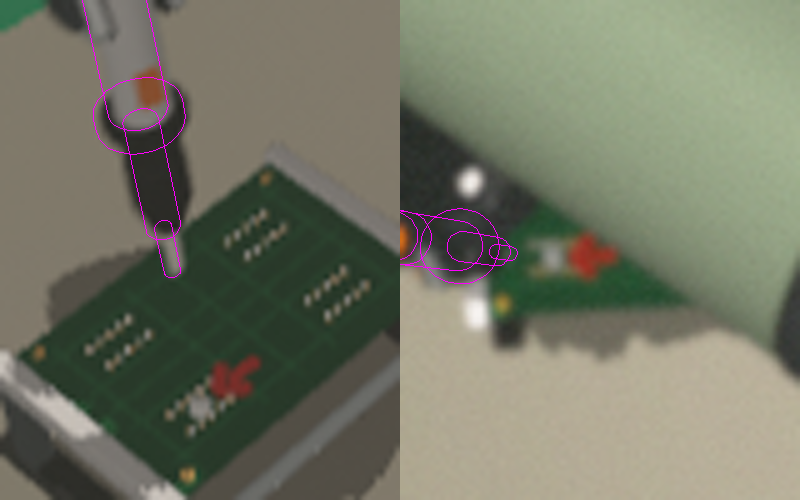

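View pics/side_a.png

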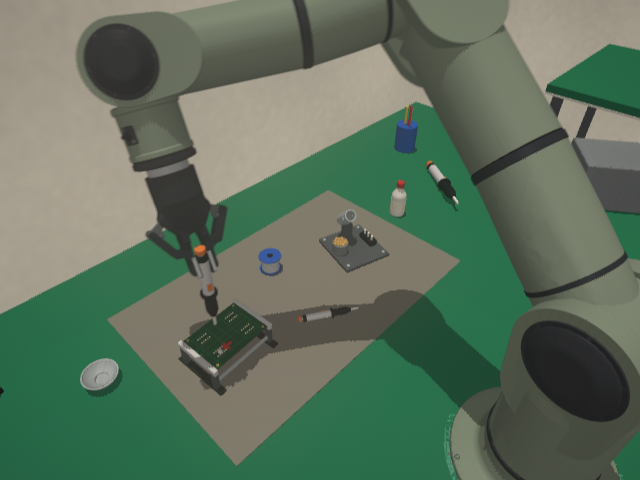

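Request:
servo_tool --rows '[[[0,0,0,0,0,0],[0,0,0,0,0,0]]]'

```text
clock: 9.15
position: [0.5116, 0.2568, 0.2712]
tool_rot: [-3.139, -0.433, 2.973]
force: [-0.3, -0.4, -1.2]
grip_width: 0.0182
```

```bash
python3 - <<'E'
from go import *
p,R,o=cur(); print(p,np.abs(o["qd"]).max(),R.apply(up))
P2,R2=final(psi+.1,.015)
path(o["qpos"],[(P2,R2,5)])
rows(p,R,P2,R2,5)
E
```

```text
[0.51155243 0.25682766 0.27116977] 0.006015372307231174 [-0.00142013  0.00101751  1.00009048]
[ 0.19  0.94 -1.2   1.41  0.47  1.55  0.42] err 0.0 0.0 spd 0.04
[[[-0.38, 0.03, 0.82, -0.0, 0.0, -0.0],[-0.37, 0.03, 0.82, -0.0, 0.0, -0.0],[-0.38, 0.03, 0.82, -0.0, 0.1, -0.0],[-0.38, 0.04, 0.82, -0.0, -0.0, -0.1],[-0.38, 0.03, 0.82, -0.0, -0.0, 0.0]]]
end [0.5117 0.2583 0.226 ] err mm [ 0.    0.04 -0.02] ang 0.04
```

Request:
servo_tool --rows '[[[-0.38,0.03,0.82,0,0,0],[-0.38,0.03,0.82,0,0,0],[-0.38,0.03,0.82,0,0,0],[-0.38,0.04,0.82,0,0,0],[-0.38,0.03,0.82,0,0,0]]]'

```text
clock: 9.78
position: [0.5118, 0.2588, 0.2249]
tool_rot: [-3.139, -0.434, 2.974]
force: [-0.2, -0.8, -0.1]
grip_width: 0.0183
```

Request:
servo_tool --rows '[[[0,0,0,0,0,0],[0,0,0,0,0,0],[0,0,0,0,0,0]]]'

```text
clock: 10.15
position: [0.5119, 0.2589, 0.2259]
tool_rot: [-3.14, -0.433, 2.974]
force: [0.2, 0.3, -0.6]
grip_width: 0.0182
```

```bash
python3 look.py b; python3 - <<'E'
from h import *
s=cv2.imread("pics/side_b.png");t=cv2.imread("pics/top_b.png")
r=lambda im,x,y,w,h,k:cv2.resize(im[y:y+h,x:x+w],None,fx=k,fy=k,interpolation=cv2.INTER_CUBIC)
cv2.imwrite("pics/zb.png",np.hstack([r(s,185,260,50,100,6),r(t,150,235,50,60,10)[:600]]))
E
```

```text
[0.5119 0.2589 0.2259] [ 0.19  0.94 -1.2   1.41  0.48  1.55  0.42] v 0.001 [ 0.2  0.3 -0.6] [-0.08 -0.48  0.03] 0.01815870503187366 10.15
axis [-9.52360326e-04  5.37124427e-04  1.00009141e+00] tip(model) [0.51976991 0.2575242  0.09490727]
```

View pics/l_b.png

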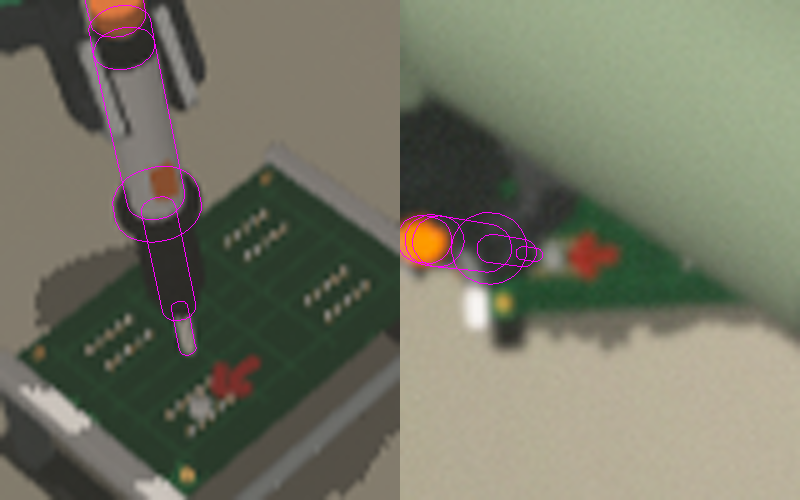

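View pics/zb.png

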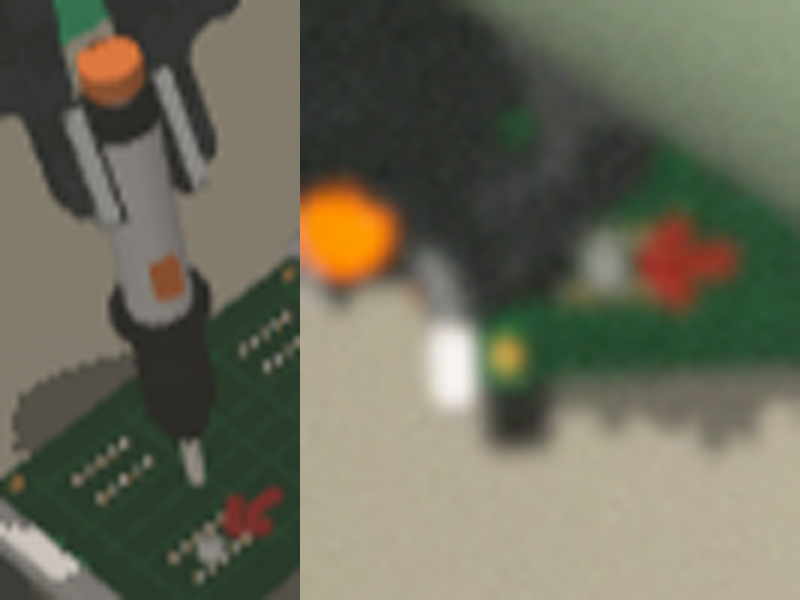

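```bash
cat > meas.py <<'E'
import sys
from h import *
from go import *
tag=sys.argv[1]; tipside=np.array([float(v) for v in sys.argv[2:4]])
p,R,o=cur(); a=R.apply(up); g=p-.0187*R.as_matrix()[:,2]; tm=g-.148*a
F={n:pickle.load(open(f"{n}_{tag}.pkl","rb")) for n in("side","top")}
obs={}
for n in F:
    c=proj(F[n],tm+.177*a)[0]; x0,y0=(c-14).astype(int); x1,y1=x0+28,y0+28
    im=F[n]["image"].astype(float)[y0:y1,x0:x1]; w=np.clip(im[...,0]-im[...,2]-40,0,None); w[w<.35*w.max()]=0
    k,l,st,ce=cv2.connectedComponentsWithStats((w>0).astype(np.uint8)); b=1+np.argmax(st[1:,4]); w=(l==b).astype(float)
    yy,xx=np.mgrid[y0:y1,x0:x1]; obs[n]=np.array([(w*xx).sum(),(w*yy).sum()])/w.sum()
    print(n,"knob obs",obs[n].round(2),"model",hc(hull(F[n],tm,a,.172,.182,.009)).round(2),"n",w.sum())
def res(x):
    t=x[:3]; ax=np.array([x[3],x[4],1]); ax/=np.linalg.norm(ax); r=[]
    for n in F: r+=list(hc(hull(F[n],t,ax,.172,.182,.009))-obs[n])
    r+=list(proj(F["side"],t)[0]-tipside); return np.array(r)
S=least_squares(res,[*tm,0,0],diff_step=1e-4,x_scale=[.1,.1,.1,.1,.1]); print("tip vis",S.x[:3].round(4),"lean deg",np.degrees(S.x[3:]).round(2),"res",S.fun.round(2))
print("tip model",tm.round(4),"side proj of model tip",proj(F["side"],tm)[0].round(2),"blob top proj",proj(F["side"],bj+[0,0,.0016])[0].round(2))
E
python3 meas.py b 217.6 340.2
```

```text
side knob obs [203.02 270.83] model [202.63 270.87] n 89.0
top knob obs [153.97 257.9 ] model [154.42 257.39] n 70.0
tip vis [0.5165 0.2586 0.096 ] lean deg [ 0.58 -0.25] res [-0.16 -0.02  0.14  0.12  0.   -0.  ]
tip model [0.5198 0.2575 0.0948] side proj of model tip [217.13 339.27] blob top proj [219.72 350.13]
```

Vision and kinematics agree to about 3 mm and 0.6°, with the pump vertical and the tip about 35 mm over the board. Lowering the last 15.5 mm with a 1 mm x correction.

```bash
python3 - <<'E'
from go import *
p,R,o=cur()
rows(p,R,p+[.001,-.0003,-.0155],R,4)
E
```

```text
[[[-0.19, -0.0, 0.34, 0.0, 0.0, 0.0],[-0.18, -0.0, 0.34, 0.0, 0.0, 0.0],[-0.19, -0.01, 0.34, 0.0, 0.0, 0.0],[-0.18, 0.0, 0.34, 0.0, 0.0, 0.0]]]
end [0.5128 0.2585 0.2104] err mm [-0.03  0.    0.05] ang 0.0
```

Request:
servo_tool --rows '[[[-0.19,0,0.34,0,0,0],[-0.18,0,0.34,0,0,0],[-0.19,0,0.34,0,0,0],[-0.18,0,0.34,0,0,0]]]'

```text
clock: 10.75
position: [0.5128, 0.2586, 0.2098]
tool_rot: [-3.139, -0.434, 2.974]
force: [0.4, 0.4, -1.0]
grip_width: 0.0183
```

Request:
servo_tool --rows '[[[0,0,0,0,0,0],[0,0,0,0,0,0],[0,0,0,0,0,0],[0,0,0,0,0,0]]]'

```text
clock: 11.25
position: [0.5128, 0.2586, 0.2103]
tool_rot: [-3.139, -0.433, 2.974]
force: [-0.1, 0.1, -0.3]
grip_width: 0.0181
```

```bash
python3 look.py c; python3 - <<'E'
from h import *
s=cv2.imread("pics/side_c.png");t=cv2.imread("pics/top_c.png")
r=lambda im,x,y,w,h,k:cv2.resize(im[y:y+h,x:x+w],None,fx=k,fy=k,interpolation=cv2.INTER_CUBIC)
cv2.imwrite("pics/zc.png",np.hstack([r(s,200,320,40,40,14)]))
E
```

```text
[0.5128 0.2586 0.2103] [ 0.18  0.96 -1.19  1.42  0.49  1.53  0.42] v 0.002 [-0.1  0.1 -0.3] [-0.08 -0.47  0.  ] 0.018105851065524224 11.25
axis [-6.89427805e-04  6.48510495e-04  1.00009156e+00] tip(model) [0.52066599 0.25722362 0.07924904]
```

View pics/l_c.png

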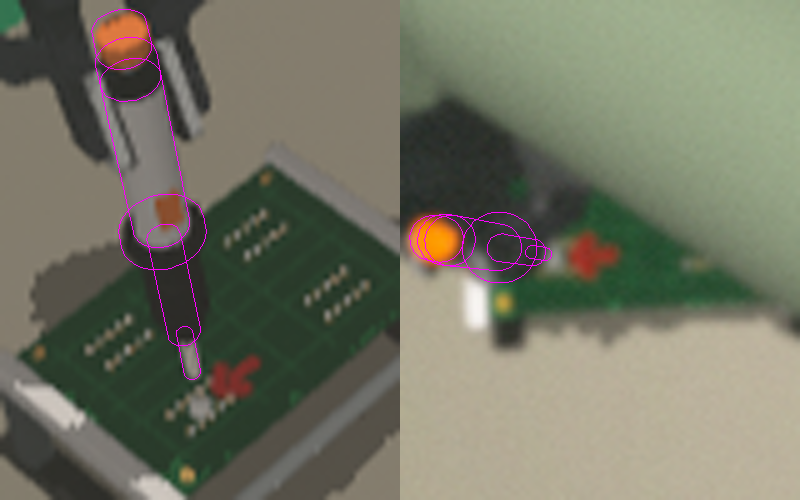

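View pics/zc.png

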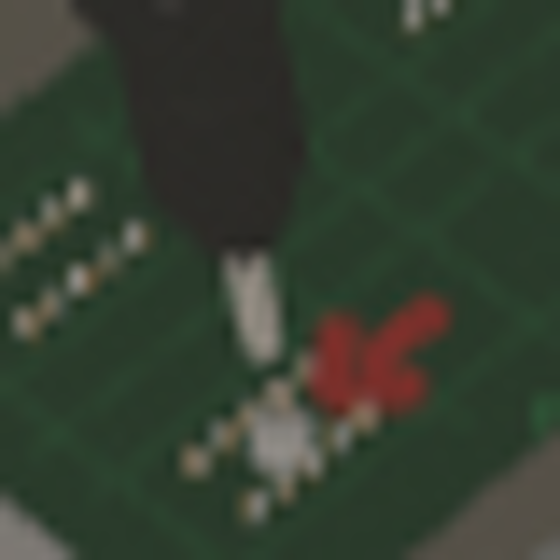

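```bash
python3 meas.py c 218.5 344.6; python3 - <<'E'
from h import *
from go import *
f=pickle.load(open("side_c.pkl","rb"))
for z in (.02,.0165,.0232): print(z,proj(f,bj+[0,0,z])[0])
print(proj(f,bj+[.001,0,.02])[0]-proj(f,bj+[0,0,.02])[0],proj(f,bj+[0,.001,.02])[0]-proj(f,bj+[0,0,.02])[0])
print(proj(pickle.load(open("top_c.pkl","rb")),bj+[0,0,.177+.02])[0], proj(f,bj+[0,0,.197])[0])
E
```

```text
side knob obs [204.2  277.52] model [203.87 277.4 ] n 84.0
top knob obs [156.24 257.77] model [156.83 257.25] n 71.0
tip vis [0.5183 0.2577 0.0803] lean deg [0.26 0.04] res [-0.19 -0.04  0.16  0.14  0.01  0.02]
tip model [0.5206 0.2572 0.0792] side proj of model tip [218.06 344.14] blob top proj [219.72 350.13]
0.02 [218.45902469 344.1437824 ]
0.0165 [218.7015893  345.29431656]
0.0232 [218.23617153 343.08674377]
[-0.3194773  -0.29934353] [-0.42820256  0.30702843]
[156.91038182 257.7570748 ] [204.35054407 277.22433893]
```

```bash
python3 - <<'E'
from workcell import bot
import cv2,numpy as np
a=cv2.imread("pics/side0.png").astype(int);b=cv2.imread("pics/side_c.png").astype(int)
for n,(x,y) in dict(reel=(270,262),bottle=(398,200),dish=(100,375)).items(): print(n,np.abs(a-b)[y-20:y+20,x-20:x+20].mean().round(2))
o=bot.observe(); print(o["clock"],np.abs(o["qd"]).max(),o["force"])
print(bot.job_done())
E
```

```text
reel 18.55
bottle 16.05
dish 19.28
11.35 0.0022374885246534736 [ 0.15453942  0.25665831 -1.36169006]
the job is handed in; nothing more can be done
None
```

```bash
python3 - <<'E'
import cv2,numpy as np
a=cv2.imread("pics/side0.png",0);b=cv2.imread("pics/side_c.png",0)
for n,(x,y) in dict(reel=(270,262),bottle=(398,200),dish=(100,375),floor=(560,240)).items():
    t=a[y-16:y+16,x-16:x+16]; s=b[y-24:y+24,x-24:x+24]; m=cv2.matchTemplate(s,t,cv2.TM_CCOEFF_NORMED); _,v,_,l=cv2.minMaxLoc(m); print(n,"shift px",(l[0]-8,l[1]-8),"corr",round(v,3),t.mean(),s.mean())
E
```

```text
reel shift px (0, 0) corr 0.999 90.8310546875 117.75390625
bottle shift px (0, 0) corr 1.0 93.1865234375 102.08246527777777
dish shift px (0, 0) corr 1.0 114.8818359375 109.65972222222223
floor shift px (-8, 8) corr 0.584 56.04296875 121.94791666666667
```

I pulled the pump out of its sprung sleeve, turned it upright with the nozzle straight down, and held it above the arrow-marked blob. I handed the job in at 11.35 s with the gripper still squeezing at 80 N.

**Last checks**
- **Nozzle position:** the cameras put the tip at (0.518, 0.258, 0.080) m and the arm's own position readings put it at (0.521, 0.257, 0.079) m. The two differ by about 2 mm sideways and 1 mm in height, which is about what the camera calibration allows. The blob is at (0.5195, 0.257) m, so the tip is within about 1.5 mm of straight above it.
- **Height:** the tip is about 16–17 mm above the top of the blob, or 19–20 mm above its foot on the board.
- **Pump and arm:** the pump leans about 0.3° from vertical. The arm was still at hand-in, and the outside force was about 1 N, near its normal noise.
- **Reel, bottle and dish:** a raw before-and-after picture difference was large, because the whole picture's brightness had changed. After handing in, I matched each object's image patch instead, and all three showed 0 pixels of shift.

**One change of plan:** my first idea was to grip the pump in line with the tool at a 45° tilt. A wrist joint limit stopped that, so I used a 20° tilt and gripped the barrel at an angle.

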